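Take the snap-tab cover off a lathe's backup-battery box

ROBOT

A 6-joint arm with a two-finger parallel gripper is mounted at the origin on the work surface. World frame = base frame: x ahead of the robot, y to its left, z up, the work surface at z = 0. Lengths are in m, angles in rad, forces in N, time in s.
With the tool pointing down it reaches from about 0.35 to 0.775 m from the base axis. Payload 7.3 kg.
Tool frame: the origin (TCP) lies at the very end of the fingers, on their centre line; the grasp point (between the pads) lies 19 mm behind it; x points along the fingers, y is the direction in which the jaws open and shut, and the axes are right-handed (so a half turn about x gives the same grasp; the last joint's range is limited). The gripper opens to 92 mm and grips with 3 to 60 N. Pads are 19 mm wide; open, the fingers measure 130 mm over their backs; the gripper's body (75 mm by 190 mm) begins 47 mm behind the grasp point.
Start: joints at [0.979, 0.342, 1.524, -0, 1.275, -0.146], TCP at [0.226, 0.474, 0.227] pointing down, gripper open.
Joint ranges: [-2.53, 2.53], [-0.77, 2.02], [0.04, 2.7], [-1, 4.14], [0.28, 2.66], [-3.11, 3.11]. Speed limits (rad/s): [2.57, 2.57, 3.14, 3.14, 3.14, 3.14].

INTERFACE

Orientations are given as [roll, pitch, yaw] about the fixed x, y, z axes, in that order (R = Rz(yaw) Ry(pitch) Rx(roll)).
In Python, from cell import observe, vision, job gives the robot as it stands.
- The arm moves only by the tool send_rows, never from a script. Its argument "motion" is a list of rows, each an object with "hand": the opening, from -1 (shut) to 1 (fully open), so that 0 is half open; "slide": the shift along the tool's x, y, z in mm, a list of three; "spin": the turn about the tool's x in rad. In form: [{"hand": hand, "slide": [tx, ty, tz], "spin": spin}, ...]. A call has 1 to 8 rows; each row shifts and turns the pose as measured when the row begins, along the tool's axes as they then stand; what a row does not reach is not made up. A row lasts 1/10 s, in which the tool goes at most 50 mm and 8.59 degrees, less where a joint would pass 70% of its speed; a pose out of reach is approached as far as the arm can. A call with a gripper value outside its range is refused whole. The fingers move at their own pace and stop on an object; "grip_force" is the grip in N (left out, the last holds). Time passes only in rows, so rows that do not move let the fingers close. It gives the time, the measured TCP pose, the force and the opening at its end, in the units of the state.
- observe(): the state, without advancing time (a new reading comes with each control period).
- vision.read_camera(name): name is "scene" or "top" or "wrist"; returns a dict with "pixels" (400x640x3 uint8, blue, green, red), "range_z" (400x640 float32, m along the optical axis (not along the pixel's ray), 0 where there is no reading), "fx", "fy", "cx", "cy" (pixels), "world_from_camera" (4x4, takes a point from camera to world coordinates); the wrist camera has in their place "T_tool_cam" (4x4, takes a point from camera to tool coordinates, whose origin is the TCP and whose axes are the tool frame's). Camera axes: x right, y down, z forward; pixel columns grow to the right and rows downward; lengths in m; the calibration is good to about 2 mm. A picture is of the moment at which its call begins: read the wrist's pose just before it.
- job.hand_in(): hands the job in, once; it reports no verdict.
Trained networks look in a picture, given as the dict that the camera call returned (one of the last four; its "shot" number tells which), for a name from the list of things; names that differ only in an ending like _2 or _b are one class to them, and where a whole thing is asked for, a point or a joint stands for the part that bears it (a point fixed in the world has none). Each returns a list of dicts, best first, with "conf" (0 to 1); they miss things now and then, are a little off and sometimes report something else, mostly with a low value. They report only what shows in the picture. A call takes as long as a camera call.
- vision.search_frame(picture, thing): "uv" ([column, row] in pixels, amid what is visible of it).
- vision.cut_out(picture, thing): "mask" (400x640 bool, what is visible of it) and "uv" ([column, row] in pixels, amid what is visible of it).
The state is a dict: "time": time; "qpos": joint angles; "qvel": joint speeds; "joint_efforts": joint torques, N m; "tool_pos": TCP position; "tool_rot": TCP orientation; "contact_force": force on the tool from outside, world axes, zero at the start; "torque": the same for the moment, N m; "opening": finger opening in m.
Only numpy, scipy, OpenCV 4.12 (cv2) and the standard library are available. Lean on these libraries where they do the work, as an engineer would, in place of code of your own. Each camera call takes 0.05 s, during which the arm holds its last target.

TASK

Open the battery box so that its cells can be changed: gently squeeze the cover's snap tab inward against the rib opposite it, and while holding it in lift the cover straight off; do not wrench the cover against the box while it is hooked, and do not jam the tab hard against its stop. Then set the cover down gently, flat and right way up, in the empty blue tray, and let go. Leave the other things where they are.

Things in the scene. Friction and masses are not known exactly. Their poses are not given: they have to be found in the camera images.
- box: Grey open-topped battery box screwed to the bench, 80 (x) x 104 (y) x 60 mm high, walls 4 mm. Origin: centre of its underside; x points from the tab's side to the rib's side, z up. Hidden inside at -x is a steel keeper for the tab's hook, screwed down somewhere in a range of 6.5 mm along x that differs each time: a catch over the hook and, behind the tab, a rigid stop.
- cover: Loose cream cover, 0.12 to 0.2 kg, 80 x 104 mm, axes as the box's. Its skirt reaches into the box (1 to 1.5 mm play). Origin: centre of the skirt's lower edge, 36 mm above the box's underside when fitted. Plate top 29 mm above the origin; on it stand a tab (at -x) and a fixed rib (at +x, 36 mm wide), 56 mm apart over their outer faces, both rising 28 mm, to be pinched from outside along x.
- tab (a joint): How far the springy tab (20 mm wide) is pressed towards the rib, m; 0 when free; 1 N starts it, then 1 N per mm. Its hook, 1.5 mm under the catch, comes free somewhere between 1.5 and 10 mm (11 N), as the keeper happens to sit; 2 mm further it meets the stop and the force rises steeply: squeezing harder only jams it. Squeeze slowly and evenly to that rise or 12 N, and feel if the cover comes up.
- tab_pad (a point): Middle of the tab's outer face, 18 mm above the plate (10 mm below the tab's upper end), at x = -28 mm of the cover; moves with the tab.
- rib_face (a point): Middle of the rib's outer face, 18 mm above the plate, at x = +28 mm of the cover.
- tray_empty: The empty one of two equal blue trays fixed to the bench, 230 (x) x 190 (y) x 50 mm high, walls and floor 5 mm (with the rim 252 x 204 mm). Origin: centre of its underside.
- tray_full: The other blue tray, same size, with two brass fittings in it. Origin: centre of its underside.
- fitting_a: Brass flange fitting, 50 x 50 mm, 36 mm high, standing in the full tray. Origin: centre of its underside. Leave alone.
- fitting_b: A second, equal fitting in the full tray. Leave alone.
- slug: Upright brass bar blank, 40 mm across, 50 mm high, beyond the box. Origin: centre of its underside. Leave alone.
- caliper: Steel caliper lying beyond the box, 200 mm long along its x, 9 mm thick, jaws at its -x end towards +y. Origin: middle of the beam's underside. Leave alone.

How it is judged:
By the outcome, as a careful person would: the job done as asked, in the order asked, and still so for the second after the job is handed in, with the robot touching nothing.
It also fails if it takes over 61 s, if anything falls off the work surface, if the arm or the gripper's body presses on something with over 40 N, if the wrist force passes 120 N, or if a joint passes its speed limit or range.

## Working session

There is one attempt and no reset: what is moved stays moved. The work goes in short steps, Python scripts to look and compute and a tool call to move; the robot and the scene stay as the last step left them, time stands still between calls to the robot, and variables do not carry over. Pictures are saved under pics/ and viewed, and the job is handed in when it is done.

Besides the shell and the picture viewer there is one more tool, called after "Emit:" by a JSON object that holds its "api" and its "payload". send_rows: Moves the arm, as the interface text tells. Its arguments: {"type":"object","properties":{"motion":{"type":"array","items":{"type":"object","properties":{"hand":{"type":"number"},"slide":{"type":"array","items":{"type":"number"}},"spin":{"type":"number"}}}},"grip_force":{"type":"number"}},"required":["motion"]}

```bash
ls; mkdir -p pics
cat > h.py <<'E'
import numpy as np, cv2
from cell import observe, vision, job
from scipy.spatial.transform import Rotation as R
def Ttool(s):
    T=np.eye(4);T[:3,:3]=R.from_euler('xyz',s['tool_rot']).as_matrix();T[:3,3]=s['tool_pos'];return T
def shot(n):
    s=observe();p=vision.read_camera(n)
    p['W']=p['world_from_camera'] if 'world_from_camera' in p else Ttool(s)@p['T_tool_cam']
    return p
def cloud(p):
    z=p['range_z'];v,u=np.indices(z.shape)
    c=np.stack([(u-p['cx'])/p['fx']*z,(v-p['cy'])/p['fy']*z,z,np.ones_like(z)],-1)
    w=(c@np.array(p['W']).T)[...,:3];w[z<=0]=np.nan;return w
E
python3 - <<'E'
from h import *
print(observe())
for n in ['top','scene','wrist']:
    p=shot(n);cv2.imwrite(f'pics/{n}0.png',p['pixels']);w=cloud(p);np.save(f'{n}0.npy',w)
    for t in ['box','cover','tab','tab_pad','rib_face','tray_empty','tray_full','slug','caliper']:
        for d in vision.cut_out(p,t)[:2]:
            m=d['mask'];q=w[m];q=q[~np.isnan(q[:,0])]
            print(n,t,round(d['conf'],2),np.round(d['uv']),m.sum(),np.round(np.percentile(q,[2,50,98],axis=0),3).tolist() if len(q) else '')
E
```

```text
pics
{'time': 0.0, 'qpos': array([ 9.78968965e-01,  3.42752200e-01,  1.52501911e+00,  3.08942976e-05,
        1.27539276e+00, -1.45985135e-01]), 'qvel': array([-0.00087641, -0.0011179 ,  0.00017755, -0.00161994,  0.00079352,
       -0.00184386]), 'joint_efforts': array([-5.41553181e-04, -4.31243491e+01, -2.44224930e+01,  7.16901803e-02,
        5.59424073e-02, -1.41549922e-04]), 'tool_pos': array([0.22612521, 0.47335723, 0.22602893]), 'tool_rot': array([-1.73557879,  1.56922463, -2.18143004]), 'contact_force': array([ 0.80634914,  0.00315741, -0.52386934]), 'torque': array([ 0.01927213, -0.00590146,  0.01931662]), 'opening': 0.09193469729434511}
top box 0.54 [308. 228.] 66 [[0.525, -0.038, 0.001], [0.533, 0.017, 0.026], [0.55, 0.04, 0.052]]
top cover 0.9 [304. 223.] 1469 [[0.506, -0.027, 0.048], [0.546, 0.023, 0.064], [0.583, 0.074, 0.092]]
top rib_face 0.83 [303. 222.] 1449 [[0.506, -0.027, 0.06], [0.546, 0.022, 0.064], [0.584, 0.073, 0.092]]
top tray_empty 0.88 [436. 228.] 8689 [[0.412, -0.395, 0.0], [0.528, -0.305, 0.005], [0.647, -0.194, 0.051]]
top tray_full 0.92 [184. 243.] 851
[... 940 characters left out ...]
 0.0], [0.748, -0.089, 0.049], [0.763, -0.057, 0.053]]
scene rib_face 0.85 [313. 182.] 916 [[0.504, -0.025, 0.052], [0.544, 0.021, 0.066], [0.582, 0.075, 0.094]]
scene tray_empty 0.79 [222. 262.] 8121 [[0.41, -0.392, 0.003], [0.525, -0.294, 0.007], [0.649, -0.193, 0.052]]
scene tray_full 0.79 [365. 130.] 3989 [[0.379, 0.197, 0.002], [0.495, 0.306, 0.015], [0.625, 0.413, 0.053]]
scene caliper 0.86 [397. 248.] 725 [[0.703, -0.016, 0.001], [0.817, 0.047, 0.006], [0.875, 0.095, 0.012]]
wrist tray_full 0.67 [286. 331.] 2699 [[0.366, 0.253, 0.001], [0.384, 0.347, 0.026], [0.439, 0.391, 0.051]]
wrist tray_full 0.64 [285. 347.] 431 [[0.408, 0.301, 0.007], [0.417, 0.33, 0.015], [0.436, 0.346, 0.025]]
```

Run:
```python
from h import *
a=cv2.imread('pics/top0.png');b=cv2.imread('pics/scene0.png')
c=cv2.resize(a[170:270,240:400],None,fx=5,fy=5)
cv2.imwrite('pics/topz.png',c)
w=np.load('top0.npy');m=(w[...,2]>.075)&(w[...,2]<.1)&(abs(w[...,0]-.545)<.06)&(abs(w[...,1]-.02)<.07)
print(np.round(w[m],3)[:60].tolist())
m=(w[...,2]>.055)&(w[...,2]<.1)&(abs(w[...,0]-.545)<.06)&(abs(w[...,1]-.02)<.07)
print(cv2.minAreaRect((w[m][:,:2]*1000).astype(np.float32)))
for n in ['scene0','top0']:
  w=np.load(n+'.npy')
  m=(w[...,2]>.04)&(w[...,2]<.06)&(w[...,1]<-.15)
  print(cv2.minAreaRect((w[m][:,:2]*1000).astype(np.float32)))
```

```text
[[0.572, 0.038, 0.089], [0.572, 0.035, 0.092], [0.572, 0.033, 0.095], [0.572, 0.031, 0.094], [0.572, 0.028, 0.09], [0.572, 0.026, 0.094], [0.572, 0.024, 0.093], [0.572, 0.022, 0.091], [0.572, 0.019, 0.094], [0.572, 0.017, 0.09], [0.572, 0.015, 0.093], [0.572, 0.012, 0.09], [0.572, 0.01, 0.091], [0.572, 0.008, 0.089], [0.571, 0.006, 0.093], [0.57, 0.04, 0.093], [0.57, 0.037, 0.092], [0.569, 0.035, 0.096], [0.569, 0.033, 0.095], [0.569, 0.031, 0.093], [0.57, 0.028, 0.092], [0.57, 0.026, 0.089], [0.569, 0.024, 0.094], [0.57, 0.022, 0.091], [0.569, 0.019, 0.093], [0.569, 0.017, 0.093], [0.569, 0.015, 0.093], [0.569, 0.012, 0.092], [0.569, 0.01, 0.09], [0.569, 0.008, 0.092], [0.569, 0.006, 0.094], [0.568, 0.038, 0.079], [0.568, 0.036, 0.081], [0.568, 0.033, 0.078], [0.568, 0.031, 0.08], [0.568, 0.029, 0.079], [0.568, 0.026, 0.082], [0.568, 0.024, 0.083], [0.568, 0.022, 0.086], [0.568, 0.019, 0.087], [0.567, 0.017, 0.089], [0.567, 0.015, 0.089], [0.567, 0.012, 0.092], [0.567, 0.01, 0.093], [0.567, 0.008, 0.09], [0.567, 0.006, 0.094], [0.566, 0.036, 0.081], [0.566, 0.008, 0.08], [0.564, 0.036, 0.082], [0.563, 0.008, 0.082], [0.561, 0.036, 0.079], [0.561, 0.008, 0.081], [0.559, 0.036, 0.08], [0.559, 0.008, 0.079], [0.557, 0.008, 0.078], [0.52, 0.033, 0.093], [0.52, 0.031, 0.089], [0.519, 0.029, 0.095], [0.519, 0.026, 0.094], [0.519, 0.024, 0.093]]
((544.5904541015625, 23.083206176757812), (104.626220703125, 80.8218002319336), 86.1712875366211)
((-7.1629638671875, -416.9905090332031), (497.885498046875, 1321.10400390625), 88.46050262451172)
((382.8587646484375, -364.2687683105469), (635.24853515625, 297.79412841796875), 25.413904190063477)
```

View pics/top0.png

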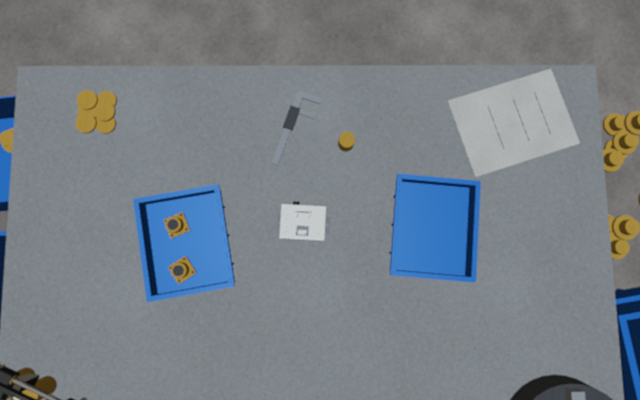

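View pics/topz.png

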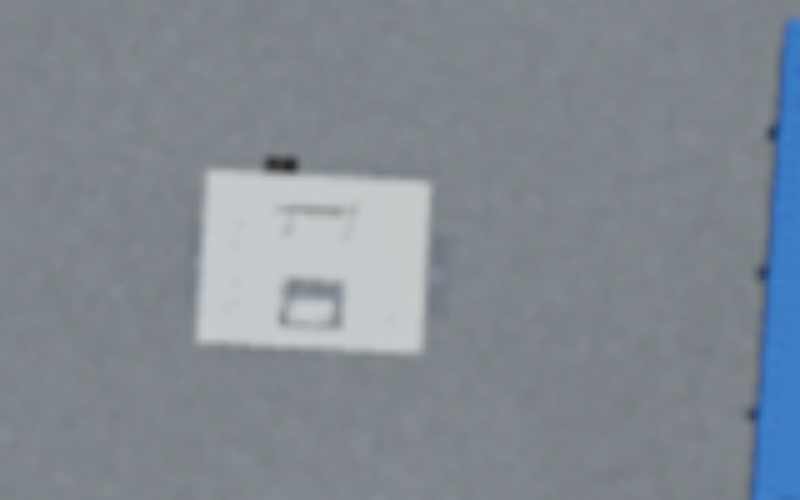

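View pics/scene0.png

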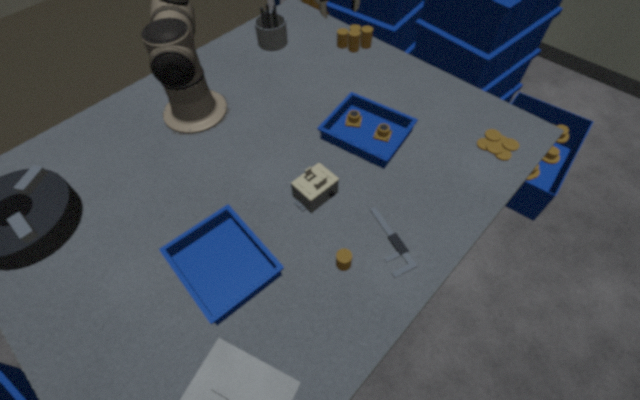

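The top view shows the cover at (303,222), with its rib towards the far side (row ~213) and its tab window on the near side (row ~230). The empty tray is at (436,228) and the full one at (184,243). Next I work out the approach for a close wrist view.

Run:
```python
from h import *
s=observe();T=Ttool(s);print(np.round(T,4))
tx,ty=.535,.023
y=T[:2,1];print('tooly heading',np.degrees(np.arctan2(y[1],y[0])))
p=vision.read_camera('wrist');print(np.round(p['T_tool_cam'],3),p['fx'],p['cx'],p['cy'])
# empty tray rim
for n in ['top']:
  p=shot('top');d=vision.cut_out(p,'tray_empty')[0];w=cloud(p)[d['mask']];w=w[~np.isnan(w[:,0])]
  q=w[w[:,2]>.04];print(cv2.minAreaRect((q[:,:2]*1000).astype(np.float32)))
  q=w[w[:,2]<.02];print(cv2.minAreaRect((q[:,:2]*1000).astype(np.float32)),np.median(q[:,2]))
```

```text
[[ 0.      0.4312  0.9023  0.2264]
 [ 0.      0.9023 -0.4312  0.4737]
 [-1.      0.      0.      0.2267]
 [ 0.      0.      0.      1.    ]]
tooly heading 64.45674138856658
[[ 0.    -0.289  0.957 -0.158]
 [ 1.    -0.    -0.    -0.001]
 [ 0.     0.957  0.289 -0.078]
 [ 0.     0.     0.     1.   ]] 332.66449607278025 320.9883348435008 199.60856680874028
((529.5226440429688, -295.02862548828125), (205.8129425048828, 244.19297790527344), 84.16287231445312)
((522.20849609375, -305.5980224609375), (221.41908264160156, 236.07986450195312), 82.9177474975586) 0.004402114640380539
```

Emit:
{"api": "send_rows", "payload": {"motion": [{"hand": 1,"slide": [0,-11,20],"spin": 0},{"hand": 1,"slide": [0,-22,40],"spin": 0},{"hand": 1,"slide": [0,-22,40],"spin": 0},{"hand": 1,"slide": [0,-22,40],"spin": 0},{"hand": 1,"slide": [0,-22,40],"spin": 0},{"hand": 1,"slide": [0,-22,40],"spin": 0},{"hand": 1,"slide": [0,-22,40],"spin": 0},{"hand": 1,"slide": [0,-22,40],"spin": 0}], "grip_force": 3}}

```text
time: 2.45
tool_pos: [0.4307, 0.1908, 0.2268]
tool_rot: [1.382, 1.567, 0.947]
contact_force: [0.7, 1.9, 0.0]
opening: 0.0918
```

Emit:
{"api": "send_rows", "payload": {"motion": [{"hand": 1,"slide": [0,0,0],"spin": 0.149},{"hand": 1,"slide": [0,0,0],"spin": 0.149},{"hand": 1,"slide": [0,0,0],"spin": 0.149},{"hand": 1,"slide": [0,0,0],"spin": 0.149},{"hand": 1,"slide": [0,0,0],"spin": 0.149},{"hand": 1,"slide": [0,0,0],"spin": 0.149},{"hand": 1,"slide": [0,0,0],"spin": 0.149},{"hand": 1,"slide": [0,0,0],"spin": 0.149}]}}

```text
time: 3.25
tool_pos: [0.4353, 0.1837, 0.227]
tool_rot: [2.11, 1.566, 0.47]
contact_force: [-0.0, -0.3, -0.2]
opening: 0.0915
```

```bash
cat >> h.py <<'E'
def to(target,heading):
    "slide (mm) to world target and spin to heading (deg) of tool y"
    s=observe();T=Ttool(s);d=T[:3,:3].T@(np.array(target)-T[:3,3])*1000
    h=np.degrees(np.arctan2(T[1,1],T[0,1]))
    print('t',round(s['time'],2),'pos',np.round(T[:3,3],4),'head',round(h,2),'open',round(s['opening'],4),'F',np.round(s['contact_force'],2))
    print('slide now',np.round(d,1),'spin',round(np.radians(h-heading),4))
    c,sn=np.cos(np.radians(heading)),np.sin(np.radians(heading));D=np.array(target)-T[:3,3]
    print('slide after spin',np.round([-D[2]*1000,1000*(c*D[0]+sn*D[1]),1000*(sn*D[0]-c*D[1])],1), 'tilt',np.round(T[:3,0],4))
E
python3 -c "
from h import *
to([.5446,.0231,.17],-3.8)"
```

```text
t 3.25 pos [0.4353 0.1837 0.227 ] head -3.97 open 0.0915 F [-0.04 -0.25 -0.24]
slide now [ 57.1 119.9 152.8] spin -0.003
slide after spin [ 57.  119.7 153. ] tilt [ 0.0043  0.0022 -1.    ]
```

Emit:
{"api": "send_rows", "payload": {"motion": [{"hand": 1,"slide": [10,24,31],"spin": 0},{"hand": 1,"slide": [10,24,31],"spin": 0},{"hand": 1,"slide": [10,24,31],"spin": 0},{"hand": 1,"slide": [10,24,31],"spin": 0},{"hand": 1,"slide": [10,20,25],"spin": 0},{"hand": 1,"slide": [0,0,0],"spin": 0}]}}

```text
time: 3.85
tool_pos: [0.5447, 0.0223, 0.1764]
tool_rot: [2.026, 1.562, 0.383]
contact_force: [0.0, 0.6, -0.2]
opening: 0.0917
```

Run:
```python
from h import *
to([.5446,.0231,.17],-3.8)
p=shot('wrist');cv2.imwrite('pics/w1.png',p['pixels']);w=cloud(p);np.save('w1.npy',w)
for t in ['box','cover','tab','tab_pad','rib_face']:
    for d in vision.cut_out(p,t)[:2]:
        m=d['mask'];q=w[m];q=q[~np.isnan(q[:,0])]
        print(t,round(d['conf'],2),np.round(d['uv']),m.sum(),np.round(np.percentile(q,[2,50,98],axis=0),4).tolist())
roi=(abs(w[...,0]-.545)<.06)&(abs(w[...,1]-.02)<.08)
for lo,hi in [(.06,.07),(.088,.1)]:
    m=roi&(w[...,2]>lo)&(w[...,2]<hi);q=w[m]
    print(lo,cv2.minAreaRect((q[:,:2]*1000).astype(np.float32)),np.median(q,axis=0))
q=w[roi&(w[...,2]>.088)&(w[...,2]<.1)]
for a in (q[q[:,0]<.545],q[q[:,0]>.545]): print('top',len(a),np.round(np.percentile(a,[1,50,99],axis=0),4).tolist(),cv2.minAreaRect((a[:,:2]*1000).astype(np.float32)))
```

```text
t 3.85 pos [0.5447 0.0223 0.1764] head -4.11 open 0.0917 F [ 0.    0.63 -0.25]
slide now [ 6.4 -0.2 -0.7] spin -0.0053
slide after spin [ 6.4 -0.2 -0.8] tilt [ 0.0085  0.0034 -1.    ]
box 0.67 [312. 130.] 1588 [[0.5115, 0.0006, -0.0], [0.5387, 0.0756, 0.026], [0.5941, 0.088, 0.0647]]
box 0.63 [319. 190.] 10838 [[0.5043, -0.0249, 0.0631], [0.544, 0.0305, 0.0649], [0.581, 0.0747, 0.0928]]
cover 0.97 [321. 191.] 11245 [[0.5036, -0.0266, 0.0488], [0.5438, 0.0296, 0.0649], [0.5817, 0.0748, 0.0927]]
tab 0.58 [289. 194.] 535 [[0.5144, 0.0166, 0.0415], [0.5188, 0.0286, 0.0653], [0.525, 0.0362, 0.0938]]
tab_pad 0.94 [289. 194.] 544 [[0.5141, 0.0163, 0.0415], [0.5188, 0.0285, 0.0652], [0.525, 0.0362, 0.0938]]
tab_pad 0.39 [312. 131.] 1441 [[0.5116, 0.0005, 0.002], [0.5383, 0.0758, 0.0217], [0.5934, 0.0878, 0.051]]
rib_face 0.75 [318. 190.] 10994 [[0.5041, -0.025, 0.063], [0.5441, 0.0302, 0.0649], [0.5813, 0.0747, 0.0927]]
0.06 ((542.5765991210938, 24.200382232666016), (104.56206512451172, 80.30757141113281), 86.2082290649414) [0.5430959  0.031117   0.06484324]
0.088 ((542.219970703125, 24.411413192749023), (36.22964859008789, 56.767921447753906), 86.1604995727539) [0.56663151 0.02492791 0.09265269]
top 165 [[0.5139, 0.0162, 0.0882], [0.5167, 0.0263, 0.0926], [0.5191, 0.0362, 0.0943]] ((516.3258056640625, 26.176023483276367), (20.355792999267578, 4.859603404998779), 86.33760070800781)
top 335 [[0.5646, 0.0049, 0.0885], [0.5679, 0.0235, 0.0927], [0.5712, 0.0407, 0.0941]] ((567.97412109375, 22.682987213134766), (36.22964859008789, 5.14378547668457), 86.1604995727539)
```

View pics/w1.png

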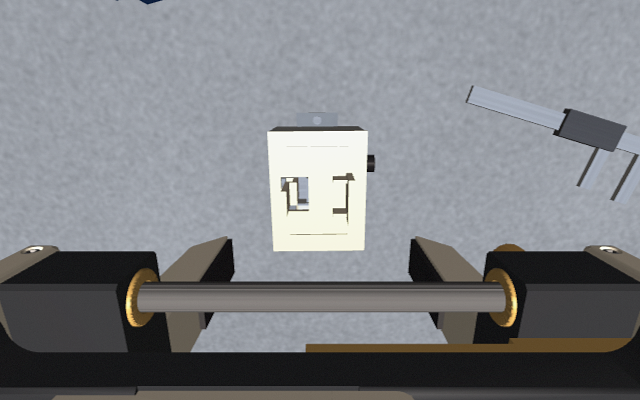

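The wrist view shows the cover at (320,190), the tab at (289,194) and the rib at (345,192). Its centre is about (0.5428, 0.0242), yaw −3.8°, plate top at 0.0648, and tab and rib tops at 0.093. The top camera agrees to about 2 mm. I descend now.

```bash
python3 -c "
from h import *
to([.5428,.0242,.075],-3.8)"
```

```text
t 4.15 pos [0.5431 0.0266 0.1785] head -3.81 open 0.092 F [-0.05  0.32  0.96]
slide now [103.5  -1.2   3. ] spin -0.0002
slide after spin [103.5  -0.2   2.4] tilt [ 0.0104  0.0043 -0.9999]
```

Emit:
{"api": "send_rows", "payload": {"motion": [{"hand": 1,"slide": [15,0,0],"spin": 0},{"hand": 1,"slide": [15,0,0],"spin": 0},{"hand": 1,"slide": [0,0,0],"spin": 0},{"hand": 1,"slide": [0,0,0],"spin": 0}]}}

```text
time: 4.55
tool_pos: [0.5432, 0.0306, 0.151]
tool_rot: [1.909, 1.555, 0.278]
contact_force: [0.4, 0.0, 0.8]
opening: 0.0916
```

```bash
cat > m.py <<'E'
from h import *
to([.5428,.0242,.069],-3.8)
for k in range(2):
    to([.5428,.0242,.069],-3.8)
    p=shot('wrist');w=cloud(p)
    roi=(abs(w[...,0]-.545)<.06)&(abs(w[...,1]-.02)<.08)
    q=w[roi&(w[...,2]>.06)&(w[...,2]<.07)]
    print('plate',cv2.minAreaRect((q[:,:2]*1000).astype(np.float32)),np.median(q[:,2]))
    q=w[roi&(w[...,2]>.088)&(w[...,2]<.1)]
    for a in (q[q[:,0]<.545],q[q[:,0]>.545]):
        if len(a): print('top',len(a),np.round(np.percentile(a,[1,50,99],axis=0),4).tolist())
cv2.imwrite('pics/w2.png',p['pixels'])
E
python3 m.py
```

```text
t 4.55 pos [0.5432 0.0306 0.151 ] head -3.48 open 0.0916 F [0.42 0.02 0.8 ]
slide now [81.9 -1.2  6.9] spin 0.0056
slide after spin [82.   0.1  6.4] tilt [ 0.0152  0.0043 -0.9999]
t 4.55 pos [0.5432 0.0306 0.151 ] head -3.48 open 0.0916 F [0.42 0.02 0.8 ]
slide now [81.9 -1.2  6.9] spin 0.0056
slide after spin [82.   0.1  6.4] tilt [ 0.0152  0.0043 -0.9999]
plate ((542.5728149414062, 24.222864151000977), (104.52379608154297, 80.58495330810547), 86.3572769165039) 0.06482274116648892
top 199 [[0.5137, 0.0157, 0.0887], [0.5167, 0.0268, 0.0926], [0.5192, 0.0362, 0.0941]]
top 407 [[0.5646, 0.0052, 0.0884], [0.5678, 0.0236, 0.0927], [0.5711, 0.0407, 0.094]]
t 4.6 pos [0.5431 0.0306 0.151 ] head -3.48 open 0.0918 F [ 0.05 -0.31  0.09]
slide now [81.9 -1.1  6.9] spin 0.0056
slide after spin [82.   0.1  6.4] tilt [ 0.0151  0.0044 -0.9999]
plate ((542.5452880859375, 24.055862426757812), (104.97928619384766, 80.22517395019531), 86.26148986816406) 0.06483034759545941
top 195 [[0.5138, 0.0165, 0.0884], [0.5166, 0.0272, 0.0927], [0.5192, 0.0363, 0.094]]
top 405 [[0.5646, 0.0051, 0.0886], [0.5679, 0.0239, 0.0927], [0.571, 0.0408, 0.0941]]
```

Emit:
{"api": "send_rows", "payload": {"motion": [{"hand": 1,"slide": [0,0,0],"spin": 0},{"hand": 1,"slide": [0,0,0],"spin": 0},{"hand": 1,"slide": [0,0,0],"spin": 0},{"hand": 1,"slide": [0,0,0],"spin": 0}]}}

```text
time: 5.05
tool_pos: [0.5441, 0.0305, 0.153]
tool_rot: [1.84, 1.552, 0.209]
contact_force: [-0.2, 0.4, -0.2]
opening: 0.0921
```

```bash
python3 -c "
from h import *
to([.5426,.0242,.069],-3.8);print(observe()['qpos'],observe()['qvel'])"
```

```text
t 5.05 pos [0.5441 0.0305 0.153 ] head -3.48 open 0.0921 F [-0.24  0.42 -0.18]
slide now [83.9 -2.7  6.8] spin 0.0056
slide after spin [84.  -1.1  6.4] tilt [ 0.0188  0.004  -0.9998]
[-0.08793244  0.43694627  1.59489993  0.00633496  1.09137871 -0.03009685] [-1.38717007e-03 -7.83814375e-04 -1.80676594e-03 -8.26711230e-05
  2.40692785e-03  1.67619203e-03]
```

Emit:
{"api": "send_rows", "payload": {"motion": [{"hand": 1,"slide": [0,0,0],"spin": 0},{"hand": 1,"slide": [0,0,0],"spin": 0}]}}

```text
time: 5.25
tool_pos: [0.5442, 0.0304, 0.1531]
tool_rot: [1.836, 1.551, 0.204]
contact_force: [0.1, -0.1, 1.1]
opening: 0.0919
```

```bash
python3 -c "
from h import *
to([.5426,.0242,.069],-3.8);s=observe();print(s['qpos'],s['joint_efforts']);print((s['qpos']-np.array([-0.08793244 , 0.43694627 , 1.59489993 , 0.00633496 , 1.09137871 ,-0.03009685]))/2*1e3)"
```

```text
t 5.25 pos [0.5442 0.0304 0.1531] head -3.49 open 0.0919 F [ 0.12 -0.06  1.1 ]
slide now [84.  -2.8  6.7] spin 0.0054
slide after spin [84.1 -1.2  6.3] tilt [ 0.019   0.0039 -0.9998]
[-0.08813144  0.43685448  1.59472602  0.00629529  1.09146866 -0.03012459] [ 1.27070953e-02 -4.60085499e+01 -2.24375296e+01  9.59098712e-02
 -4.67647437e-02  1.72752683e-03]
[-0.0994999  -0.04589735 -0.08695257 -0.0198336   0.04497632 -0.01386799]
```

Emit:
{"api": "send_rows", "payload": {"motion": [{"hand": 1,"slide": [-45,0,3],"spin": 0},{"hand": 1,"slide": [-45,0,3],"spin": 0},{"hand": 1,"slide": [0,0,0],"spin": 0},{"hand": 1,"slide": [0,0,0],"spin": 0}]}}

```text
time: 5.65
tool_pos: [0.5413, 0.0238, 0.2446]
tool_rot: [1.902, 1.555, 0.27]
contact_force: [-0.4, 0.1, -0.4]
opening: 0.0922
```

```bash
python3 -c "
from h import *
to([.5426,.0242,.069],-3.8);s=observe();print(s['qpos'],s['qvel'])"
```

```text
t 5.65 pos [0.5413 0.0238 0.2446] head -3.51 open 0.0922 F [-0.41  0.11 -0.42]
slide now [175.6  -1.4   0.4] spin 0.0051
slide after spin [175.6   1.2  -0.5] tilt [ 0.0153  0.0042 -0.9999]
[-0.10102317  0.3506447   1.46075317  0.00595272  1.31540814 -0.04133311] [-0.00297765 -0.0318559  -0.05084453 -0.00132806  0.01830219 -0.00093888]
```

Emit:
{"api": "send_rows", "payload": {"motion": [{"hand": 1,"slide": [50,0,0],"spin": 0.005}]}}

```text
time: 5.75
tool_pos: [0.5463, 0.0236, 0.1998]
tool_rot: [1.733, 1.541, 0.096]
contact_force: [1.5, 0.5, -0.6]
opening: 0.092
```

```bash
cat > set.py <<'E'
from h import *
import sys
z=float(sys.argv[1])
to([.5426,.0242,z],-3.8)
for i in range(3): vision.read_camera('top')
to([.5426,.0242,z],-3.8)
E
python3 set.py .069
```

```text
t 5.75 pos [0.5463 0.0236 0.1998] head -3.8 open 0.092 F [ 1.5   0.47 -0.55]
slide now [130.6  -7.6   0.3] spin 0.0
slide after spin [130.8  -3.7  -0.3] tilt [ 0.0298  0.0029 -0.9996]
t 5.9 pos [0.5396 0.0242 0.1916] head -3.78 open 0.092 F [ 0.63 -0.67  1.31]
slide now [122.6   2.2   0.5] spin 0.0003
slide after spin [122.6   3.   -0.2] tilt [ 0.0068  0.0051 -1.    ]
```

```bash
python3 set.py .069
```

```text
t 5.9 pos [0.5396 0.0242 0.1916] head -3.78 open 0.092 F [ 0.63 -0.67  1.31]
slide now [122.6   2.2   0.5] spin 0.0003
slide after spin [122.6   3.   -0.2] tilt [ 0.0068  0.0051 -1.    ]
t 6.05 pos [0.5428 0.0239 0.1958] head -3.79 open 0.092 F [0.98 0.59 0.93]
slide now [126.8  -2.3   0.4] spin 0.0003
slide after spin [126.8  -0.2  -0.2] tilt [ 0.0166  0.0042 -0.9999]
```

Emit:
{"api": "send_rows", "payload": {"motion": [{"hand": 1,"slide": [50,0,0],"spin": 0}]}}

```text
time: 6.15
tool_pos: [0.5492, 0.0237, 0.1525]
tool_rot: [1.715, 1.538, 0.078]
contact_force: [1.3, 0.7, -0.9]
opening: 0.0921
```

```bash
python3 set.py .069
```

```text
t 6.15 pos [0.5492 0.0237 0.1525] head -3.77 open 0.0921 F [ 1.27  0.68 -0.92]
slide now [83.3 -9.3  0.4] spin 0.0005
slide after spin [83.5 -6.6 -0. ] tilt [ 0.033   0.0026 -0.9995]
t 6.3 pos [0.5425 0.0243 0.1452] head -3.78 open 0.0921 F [ 0.06  0.44 -0.15]
slide now [76.2 -0.8  0.5] spin 0.0004
slide after spin [76.2  0.1  0.1] tilt [ 0.0123  0.0046 -0.9999]
```

Emit:
{"api": "send_rows", "payload": {"motion": [{"hand": 1,"slide": [42,0,0],"spin": 0}]}}

```text
time: 6.4
tool_pos: [0.5481, 0.0241, 0.1095]
tool_rot: [1.763, 1.545, 0.126]
contact_force: [1.6, -0.4, 0.3]
opening: 0.0919
```

```bash
python3 set.py .069
```

```text
t 6.4 pos [0.5481 0.0241 0.1095] head -3.77 open 0.0919 F [ 1.55 -0.36  0.26]
slide now [40.3 -6.6  0.4] spin 0.0005
slide after spin [40.5 -5.5  0.2] tilt [ 0.0259  0.0033 -0.9997]
t 6.55 pos [0.5425 0.0246 0.1037] head -3.78 open 0.0917 F [-0.82  0.02 -0.  ]
slide now [34.7 -0.2  0.5] spin 0.0004
slide after spin [34.7  0.1  0.3] tilt [ 0.0097  0.0048 -0.9999]
```

Emit:
{"api": "send_rows", "payload": {"motion": [{"hand": 1,"slide": [30,0,0],"spin": 0}]}}

```text
time: 6.65
tool_pos: [0.547, 0.0244, 0.0792]
tool_rot: [1.823, 1.55, 0.187]
contact_force: [1.0, 0.5, 0.2]
opening: 0.0918
```

```bash
python3 set.py .069
```

```text
t 6.65 pos [0.547  0.0244 0.0792] head -3.77 open 0.0918 F [1.02 0.48 0.18]
slide now [10.1 -4.6  0.5] spin 0.0006
slide after spin [10.2 -4.4  0.5] tilt [ 0.0203  0.0038 -0.9998]
t 6.8 pos [0.5431 0.0247 0.0751] head -3.77 open 0.0918 F [0.06 0.18 0.49]
slide now [ 6.1 -0.5  0.6] spin 0.0005
slide after spin [ 6.1 -0.4  0.5] tilt [ 0.0096  0.0049 -0.9999]
```

Emit:
{"api": "send_rows", "payload": {"motion": [{"hand": 0.45,"slide": [3,0,0],"spin": 0},{"hand": 0.45,"slide": [2,0,0.3],"spin": 0},{"hand": 0.35,"slide": [0,0,0],"spin": 0},{"hand": 0.35,"slide": [0,0,0],"spin": 0},{"hand": 0.35,"slide": [0,0,0],"spin": 0}]}}

```text
time: 7.3
tool_pos: [0.5467, 0.0241, 0.077]
tool_rot: [1.839, 1.551, 0.203]
contact_force: [0.1, 0.5, -0.7]
opening: 0.0625
```

```bash
python3 set.py .069
python3 - <<'E'
from h import *
p=shot('wrist');cv2.imwrite('pics/w3.png',p['pixels'])
to([.5426,.0242,.069],-3.8)
E
```

```text
t 7.3 pos [0.5467 0.0241 0.077 ] head -3.76 open 0.0625 F [ 0.15  0.55 -0.74]
slide now [ 7.9 -4.3  0.2] spin 0.0007
slide after spin [ 8.  -4.1  0.2] tilt [ 0.0192  0.0039 -0.9998]
t 7.45 pos [0.5465 0.0241 0.0766] head -3.76 open 0.0619 F [-0.85  0.18  0.13]
slide now [ 7.5 -4.   0.2] spin 0.0007
slide after spin [ 7.6 -3.9  0.2] tilt [ 0.0185  0.004  -0.9998]
t 7.5 pos [0.5465 0.0241 0.0766] head -3.77 open 0.0618 F [-0.07  0.01  0.44]
slide now [ 7.5 -4.   0.2] spin 0.0006
slide after spin [ 7.6 -3.9  0.2] tilt [ 0.0185  0.004  -0.9998]
```

View pics/w3.png

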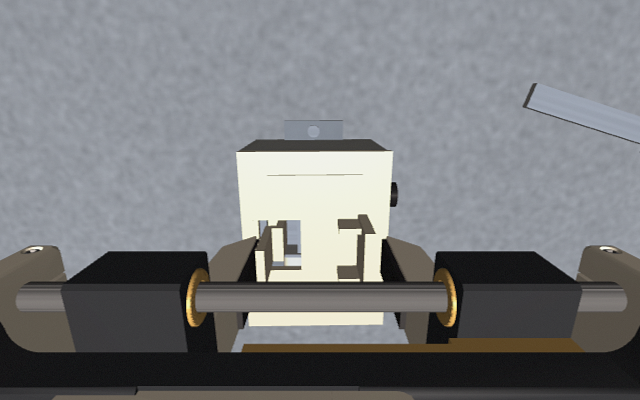

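The wrist view shows the fingers at (245,280) and (395,280), astride the tab (265,250) and the rib (368,245). The tool sits about 4 mm towards the rib because of the swing after the last rows, so I re-centre in single settled steps.

Emit:
{"api": "send_rows", "payload": {"motion": [{"hand": 0.45,"slide": [2,-4,0],"spin": 0}]}}

```text
time: 7.6
tool_pos: [0.543, 0.0243, 0.0746]
tool_rot: [1.832, 1.551, 0.196]
contact_force: [1.1, 0.2, -0.1]
opening: 0.065
```

```bash
python3 set.py .069;python3 set.py .069
```

```text
t 7.6 pos [0.543  0.0243 0.0746] head -3.76 open 0.065 F [ 1.11  0.21 -0.08]
slide now [ 5.6 -0.5  0.2] spin 0.0006
slide after spin [ 5.6 -0.4  0.1] tilt [ 0.0196  0.0039 -0.9998]
t 7.75 pos [0.5421 0.0244 0.0742] head -3.76 open 0.0668 F [ 0.08  0.1  -0.15]
slide now [5.2 0.4 0.2] spin 0.0007
slide after spin [5.2 0.5 0.2] tilt [ 0.0178  0.0041 -0.9998]
t 7.75 pos [0.5421 0.0244 0.0742] head -3.76 open 0.0668 F [ 0.08  0.1  -0.15]
slide now [5.2 0.4 0.2] spin 0.0007
slide after spin [5.2 0.5 0.2] tilt [ 0.0178  0.0041 -0.9998]
t 7.9 pos [0.5426 0.0244 0.0745] head -3.76 open 0.0667 F [-1.09  0.06  0.02]
slide now [ 5.5 -0.1  0.2] spin 0.0007
slide after spin [5.5 0.  0.2] tilt [ 0.0186  0.004  -0.9998]
```

Emit:
{"api": "send_rows", "payload": {"motion": [{"hand": 0.45,"slide": [-45,0,0],"spin": 0},{"hand": 0.45,"slide": [0,0,0],"spin": 0}]}}

```text
time: 8.1
tool_pos: [0.5418, 0.0241, 0.1198]
tool_rot: [1.879, 1.553, 0.242]
contact_force: [0.7, -0.9, 0.4]
opening: 0.0665
```

```bash
sed -i 's/range(3)/range(4)/' set.py; python3 set.py .069;python3 set.py .069
```

```text
t 8.1 pos [0.5418 0.0241 0.1198] head -3.77 open 0.0665 F [ 0.67 -0.95  0.43]
slide now [50.9 -0.1  0.2] spin 0.0005
slide after spin [50.8  0.8 -0.1] tilt [ 0.0169  0.0042 -0.9998]
t 8.3 pos [0.5378 0.0245 0.1142] head -3.77 open 0.0665 F [-0.32  0.51 -0.16]
slide now [45.3  4.5  0.2] spin 0.0005
slide after spin [45.2  4.8 -0. ] tilt [ 0.0059  0.0052 -1.    ]
t 8.3 pos [0.5378 0.0245 0.1142] head -3.77 open 0.0665 F [-0.32  0.51 -0.16]
slide now [45.3  4.5  0.2] spin 0.0005
slide after spin [45.2  4.8 -0. ] tilt [ 0.0059  0.0052 -1.    ]
t 8.5 pos [0.538  0.0245 0.1142] head -3.78 open 0.0665 F [ 0.56 -0.39 -0.25]
slide now [45.2  4.4  0.2] spin 0.0004
slide after spin [45.2  4.6 -0.1] tilt [ 0.0058  0.0053 -1.    ]
```

Emit:
{"api": "send_rows", "payload": {"motion": [{"hand": 0.45,"slide": [-25,4,0],"spin": 0},{"hand": 0.45,"slide": [0,0,0],"spin": 0}]}}

```text
time: 8.7
tool_pos: [0.5414, 0.0241, 0.1386]
tool_rot: [2.682, 1.564, 1.045]
contact_force: [0.2, 0.6, 0.6]
opening: 0.0668
```

```bash
python3 set.py .069 | tail -3;python3 set.py .069|tail -3
```

```text
t 8.9 pos [0.5387 0.0244 0.1354] head -3.77 open 0.0666 F [ 0.08 -0.29  0.29]
slide now [66.3  4.2  0.3] spin 0.0005
slide after spin [66.4  3.9 -0.1] tilt [-0.0037  0.0062 -1.    ]
t 9.1 pos [0.539  0.0243 0.1357] head -3.77 open 0.0665 F [-0.33 -0.8   1.37]
slide now [66.7  3.8  0.3] spin 0.0005
slide after spin [66.7  3.6 -0.1] tilt [-0.003   0.0061 -1.    ]
```

Emit:
{"api": "send_rows", "payload": {"motion": [{"hand": 0.9,"slide": [35,3.7,0],"spin": 0}]}}

```text
time: 9.2
tool_pos: [0.5456, 0.0241, 0.104]
tool_rot: [2.356, 1.563, 0.719]
contact_force: [0.1, -0.5, -0.2]
opening: 0.0707
```

```bash
python3 set.py .069 | tail -3;python3 set.py .069|tail -3
```

```text
t 9.4 pos [0.5421 0.0243 0.1005] head -3.77 open 0.0849 F [-0.27  0.15  0.19]
slide now [31.5  0.7  0.3] spin 0.0005
slide after spin [31.5  0.5  0.1] tilt [-0.0051  0.0063 -1.    ]
t 9.6 pos [0.5432 0.0242 0.102 ] head -3.77 open 0.087 F [ 0.28  0.02 -0.08]
slide now [33.  -0.6  0.3] spin 0.0005
slide after spin [33.  -0.6  0.1] tilt [-0.001   0.0059 -1.    ]
```

Emit:
{"api": "send_rows", "payload": {"motion": [{"hand": 0.9,"slide": [25,0,0],"spin": 0}]}}

```text
time: 9.7
tool_pos: [0.546, 0.0242, 0.0804]
tool_rot: [2.249, 1.562, 0.612]
contact_force: [0.6, -0.5, -0.1]
opening: 0.0873
```

```bash
python3 set.py .069 | tail -3;python3 set.py .069|tail -3
```

```text
t 9.9 pos [0.5432 0.0244 0.0776] head -3.77 open 0.0872 F [0.3  0.43 1.2 ]
slide now [ 8.6 -0.6  0.3] spin 0.0005
slide after spin [ 8.6 -0.6  0.2] tilt [-0.0011  0.0059 -1.    ]
t 10.1 pos [0.5438 0.0243 0.0779] head -3.77 open 0.0873 F [0.09 0.26 0.03]
slide now [ 8.9 -1.1  0.3] spin 0.0005
slide after spin [ 8.9 -1.1  0.2] tilt [ 6.0e-04  5.7e-03 -1.0e+00]
```

Emit:
{"api": "send_rows", "payload": {"motion": [{"hand": 0.6,"slide": [9.5,-1.1,0],"spin": 0}]}}

```text
time: 10.2
tool_pos: [0.5439, 0.0244, 0.0697]
tool_rot: [2.541, 1.564, 0.904]
contact_force: [0.7, -0.4, -0.2]
opening: 0.083
```

```bash
python3 set.py .069 | tail -3;python3 set.py .069|tail -3
```

```text
t 10.4 pos [0.5424 0.0245 0.0681] head -3.77 open 0.074 F [ 0.01 -0.5   0.73]
slide now [-0.9  0.2  0.3] spin 0.0005
slide after spin [-0.9  0.2  0.3] tilt [-2.0e-04  5.8e-03 -1.0e+00]
t 10.6 pos [0.5428 0.0244 0.0685] head -3.77 open 0.0734 F [-0.04  0.53  0.34]
slide now [-0.5 -0.2  0.2] spin 0.0004
slide after spin [-0.5 -0.2  0.2] tilt [ 8.0e-04  5.7e-03 -1.0e+00]
```

Emit:
{"api": "send_rows", "payload": {"motion": [{"hand": 0.3,"slide": [0,0,0],"spin": 0}]}}

```text
time: 10.7
tool_pos: [0.5428, 0.0245, 0.0686]
tool_rot: [3.046, 1.565, 1.409]
contact_force: [-0.4, -0.6, 0.2]
opening: 0.0694
```

```bash
python3 set.py .069 | tail -3;python3 set.py .069|tail -3
```

```text
t 10.9 pos [0.5428 0.0245 0.0686] head -3.77 open 0.0603 F [-0.4  -0.24  1.11]
slide now [-0.4 -0.2  0.3] spin 0.0005
slide after spin [-0.4 -0.2  0.3] tilt [ 9.0e-04  5.7e-03 -1.0e+00]
t 11.1 pos [0.5428 0.0245 0.0685] head -3.77 open 0.0596 F [ 0.82 -0.16 -0.21]
slide now [-0.5 -0.1  0.3] spin 0.0005
slide after spin [-0.5 -0.1  0.3] tilt [ 8.0e-04  5.7e-03 -1.0e+00]
```

Emit:
{"api": "send_rows", "payload": {"motion": [{"hand": 0.24,"slide": [0,0,0],"spin": 0},{"hand": 0.22,"slide": [0,0,0],"spin": 0}], "grip_force": 3}}

```text
time: 11.3
tool_pos: [0.543, 0.0244, 0.0686]
tool_rot: [2.988, 1.565, 1.351]
contact_force: [0.3, -0.3, -0.2]
opening: 0.0565
```

```bash
python3 set.py .069 | tail -3;python3 set.py .069|tail -3
```

```text
t 11.5 pos [0.5429 0.0244 0.0686] head -3.77 open 0.0562 F [ 0.53 -0.23  0.55]
slide now [-0.4 -0.3  0.2] spin 0.0005
slide after spin [-0.4 -0.3  0.2] tilt [ 0.0011  0.0057 -1.    ]
t 11.7 pos [0.5428 0.0244 0.0686] head -3.77 open 0.0564 F [0.51 0.65 0.62]
slide now [-0.4 -0.2  0.3] spin 0.0005
slide after spin [-0.4 -0.2  0.3] tilt [ 0.001   0.0057 -1.    ]
```

Emit:
{"api": "send_rows", "payload": {"motion": [{"hand": 0.196,"slide": [0,0.5,0],"spin": 0},{"hand": 0.174,"slide": [0,0.5,0],"spin": 0}]}}

```text
time: 11.9
tool_pos: [0.5437, 0.0244, 0.0686]
tool_rot: [3.14, 1.565, 1.503]
contact_force: [-0.2, -0.2, 1.7]
opening: 0.054
```

```bash
python3 set.py .069 | tail -3;python3 set.py .069|tail -3
```

```text
t 12.1 pos [0.5437 0.0244 0.0686] head -3.77 open 0.0542 F [ 1.6  -0.34  0.39]
slide now [-0.4 -1.   0.3] spin 0.0005
slide after spin [-0.4 -1.   0.3] tilt [ 5.0e-04  5.7e-03 -1.0e+00]
t 12.3 pos [0.5436 0.0244 0.0686] head -3.77 open 0.0543 F [ 0.84 -0.54  0.48]
slide now [-0.4 -1.   0.3] spin 0.0005
slide after spin [-0.4 -1.   0.3] tilt [ 5.0e-04  5.8e-03 -1.0e+00]
```

Emit:
{"api": "send_rows", "payload": {"motion": [{"hand": 0.152,"slide": [0,0.5,0],"spin": 0},{"hand": 0.13,"slide": [0,0.5,0],"spin": 0}], "grip_force": 5}}

```text
time: 12.5
tool_pos: [0.5446, 0.0244, 0.0686]
tool_rot: [-3.121, 1.565, 1.526]
contact_force: [-0.1, -0.5, -0.5]
opening: 0.0523
```

```bash
python3 set.py .069 | tail -3;python3 set.py .069|tail -3
```

```text
t 12.7 pos [0.5446 0.0243 0.0686] head -3.77 open 0.0519 F [-0.19 -0.32  0.39]
slide now [-0.4 -2.   0.3] spin 0.0005
slide after spin [-0.4 -2.   0.3] tilt [ 5.0e-04  5.7e-03 -1.0e+00]
t 12.9 pos [0.5446 0.0243 0.0686] head -3.77 open 0.0523 F [ 0.63 -0.29  0.46]
slide now [-0.4 -2.   0.3] spin 0.0006
slide after spin [-0.4 -2.   0.3] tilt [ 5.0e-04  5.7e-03 -1.0e+00]
```

Emit:
{"api": "send_rows", "payload": {"motion": [{"hand": 0.109,"slide": [0,0.5,0],"spin": 0},{"hand": 0.08,"slide": [0,0.5,0],"spin": 0}], "grip_force": 7}}

```text
time: 13.1
tool_pos: [0.5456, 0.0243, 0.0686]
tool_rot: [3.135, 1.565, 1.498]
contact_force: [1.0, -0.7, 1.1]
opening: 0.0501
```

```bash
python3 set.py .069 | tail -3;python3 set.py .069|tail -3
```

```text
t 13.3 pos [0.5456 0.0243 0.0686] head -3.77 open 0.0502 F [0.81 0.66 1.19]
slide now [-0.4 -3.   0.3] spin 0.0005
slide after spin [-0.4 -3.   0.3] tilt [ 4.0e-04  5.7e-03 -1.0e+00]
t 13.5 pos [0.5456 0.0243 0.0686] head -3.77 open 0.0498 F [0.09 0.3  1.55]
slide now [-0.4 -3.   0.3] spin 0.0005
slide after spin [-0.4 -3.   0.3] tilt [ 4.0e-04  5.8e-03 -1.0e+00]
```

Emit:
{"api": "send_rows", "payload": {"motion": [{"hand": 0.06,"slide": [0,0.5,0],"spin": 0},{"hand": 0.05,"slide": [0,0,0],"spin": 0}], "grip_force": 8}}

```text
time: 13.7
tool_pos: [0.5461, 0.0242, 0.0687]
tool_rot: [3.138, 1.565, 1.502]
contact_force: [0.6, -0.5, 0.7]
opening: 0.0486
```

```bash
python3 set.py .069 | tail -3;python3 set.py .069|tail -3
```

```text
t 13.9 pos [0.5461 0.0242 0.0686] head -3.77 open 0.049 F [ 0.42 -0.04  1.4 ]
slide now [-0.4 -3.5  0.3] spin 0.0005
slide after spin [-0.4 -3.5  0.3] tilt [ 4.0e-04  5.7e-03 -1.0e+00]
t 14.1 pos [0.5461 0.0242 0.0686] head -3.77 open 0.0491 F [ 1.09 -0.02  1.72]
slide now [-0.4 -3.5  0.3] spin 0.0005
slide after spin [-0.4 -3.5  0.3] tilt [ 4.0e-04  5.8e-03 -1.0e+00]
```

Emit:
{"api": "send_rows", "payload": {"motion": [{"hand": 0.04,"slide": [0,0.5,0],"spin": 0},{"hand": 0.03,"slide": [0,0,0],"spin": 0}], "grip_force": 9}}

```text
time: 14.3
tool_pos: [0.5466, 0.0242, 0.0687]
tool_rot: [-3.132, 1.565, 1.514]
contact_force: [0.1, -1.2, 1.4]
opening: 0.0479
```

```bash
python3 set.py .069 | tail -3;python3 set.py .069|tail -3
```

```text
t 14.5 pos [0.5466 0.0242 0.0687] head -3.77 open 0.048 F [0.57 0.55 1.05]
slide now [-0.3 -4.   0.3] spin 0.0005
slide after spin [-0.3 -4.   0.3] tilt [ 4.0e-04  5.7e-03 -1.0e+00]
t 14.7 pos [0.5466 0.0242 0.0687] head -3.77 open 0.048 F [0.09 0.47 2.03]
slide now [-0.3 -4.   0.3] spin 0.0005
slide after spin [-0.3 -4.   0.3] tilt [ 4.0e-04  5.7e-03 -1.0e+00]
```

Emit:
{"api": "send_rows", "payload": {"motion": [{"hand": 0.015,"slide": [0,0.5,0],"spin": 0},{"hand": 0.0,"slide": [0,0,0],"spin": 0}], "grip_force": 10}}

```text
time: 14.9
tool_pos: [0.5467, 0.0242, 0.0686]
tool_rot: [-2.985, 1.565, 1.662]
contact_force: [-0.3, -0.6, 1.4]
opening: 0.0475
```

```bash
python3 set.py .069 | tail -3;python3 set.py .069|tail -3
```

```text
t 15.1 pos [0.5467 0.0242 0.0686] head -3.77 open 0.0477 F [-0.28  0.32  0.87]
slide now [-0.4 -4.1  0.3] spin 0.0006
slide after spin [-0.4 -4.1  0.3] tilt [-4.0e-04  5.8e-03 -1.0e+00]
t 15.3 pos [0.5467 0.0242 0.0686] head -3.77 open 0.0481 F [ 0.2  -0.46  1.32]
slide now [-0.4 -4.1  0.3] spin 0.0006
slide after spin [-0.4 -4.1  0.3] tilt [-5.0e-04  5.8e-03 -1.0e+00]
```

Emit:
{"api": "send_rows", "payload": {"motion": [{"hand": -0.015,"slide": [0,0.5,0],"spin": 0},{"hand": -0.025,"slide": [0,0,0],"spin": 0}], "grip_force": 11}}

```text
time: 15.5
tool_pos: [0.5467, 0.0242, 0.0686]
tool_rot: [-2.81, 1.565, 1.836]
contact_force: [-0.2, -0.4, 1.0]
opening: 0.0479
```

```bash
python3 set.py .069 | tail -3;python3 set.py .069|tail -3
```

```text
t 15.7 pos [0.5467 0.0242 0.0686] head -3.77 open 0.0474 F [-0.42 -0.01  2.69]
slide now [-0.4 -4.1  0.3] spin 0.0006
slide after spin [-0.4 -4.1  0.3] tilt [-0.0016  0.0059 -1.    ]
t 15.9 pos [0.5467 0.0242 0.0686] head -3.76 open 0.0473 F [-1.21 -1.78  2.85]
slide now [-0.4 -4.1  0.3] spin 0.0006
slide after spin [-0.4 -4.1  0.3] tilt [-0.0015  0.0058 -1.    ]
```

The opening stays at about 48 mm from 9 N to 11 N, so the stop is at roughly 8 mm and the hook should be free at about 6 mm. I back off to about 7.5 mm and feel for lift.

Emit:
{"api": "send_rows", "payload": {"motion": [{"hand": 0.04,"slide": [0,-0.2,0],"spin": 0},{"hand": 0.04,"slide": [0,0,0],"spin": 0}], "grip_force": 8.5}}

```text
time: 16.1
tool_pos: [0.5466, 0.0242, 0.0686]
tool_rot: [-2.856, 1.565, 1.791]
contact_force: [-0.9, 0.1, 2.1]
opening: 0.0481
```

```bash
python3 set.py .069 | tail -3;python3 set.py .069|tail -3
```

```text
t 16.3 pos [0.5466 0.0242 0.0686] head -3.77 open 0.0482 F [-0.94 -0.18  1.7 ]
slide now [-0.4 -4.   0.3] spin 0.0006
slide after spin [-0.4 -4.   0.3] tilt [-0.0014  0.0058 -1.    ]
t 16.5 pos [0.5466 0.0242 0.0686] head -3.77 open 0.0481 F [-0.39  1.13  2.59]
slide now [-0.4 -4.   0.3] spin 0.0006
slide after spin [-0.4 -4.   0.3] tilt [-0.0013  0.0058 -1.    ]
```

Emit:
{"api": "send_rows", "payload": {"motion": [{"hand": 0.04,"slide": [-1,0,0],"spin": 0}]}}

```text
time: 16.6
tool_pos: [0.5463, 0.0243, 0.0692]
tool_rot: [-2.737, 1.565, 1.91]
contact_force: [0.3, 0.2, -1.5]
opening: 0.048
```

```bash
python3 set.py .069 | tail -3;python3 set.py .069|tail -3
```

```text
t 16.8 pos [0.5464 0.0242 0.0693] head -3.76 open 0.0482 F [-0.12  0.58 -1.78]
slide now [ 0.3 -3.8  0.3] spin 0.0006
slide after spin [ 0.3 -3.8  0.3] tilt [-0.0019  0.0059 -1.    ]
t 17.0 pos [0.5465 0.0242 0.0695] head -3.77 open 0.0479 F [-0.55  0.16 -2.06]
slide now [ 0.5 -3.9  0.3] spin 0.0006
slide after spin [ 0.5 -3.9  0.3] tilt [-0.0016  0.0059 -1.    ]
```

Emit:
{"api": "send_rows", "payload": {"motion": [{"hand": 0.04,"slide": [-1.5,0,0],"spin": 0}]}}

```text
time: 17.1
tool_pos: [0.5463, 0.0242, 0.0708]
tool_rot: [-2.725, 1.565, 1.922]
contact_force: [-0.3, -0.3, -1.1]
opening: 0.0479
```

```bash
python3 set.py .069 | tail -3;python3 set.py .069|tail -3
```

```text
t 17.3 pos [0.5465 0.0242 0.071 ] head -3.77 open 0.0484 F [-0.6   0.16 -2.47]
slide now [ 2.  -3.9  0.3] spin 0.0006
slide after spin [ 2.  -3.9  0.3] tilt [-0.0015  0.0059 -1.    ]
t 17.5 pos [0.5465 0.0242 0.071 ] head -3.76 open 0.0482 F [-0.48  0.18 -1.14]
slide now [ 2.  -3.9  0.3] spin 0.0006
slide after spin [ 2.  -3.9  0.3] tilt [-0.0017  0.0058 -1.    ]
```

Emit:
{"api": "send_rows", "payload": {"motion": [{"hand": 0.04,"slide": [-2,0,0],"spin": 0}]}}

```text
time: 17.6
tool_pos: [0.5463, 0.0242, 0.0728]
tool_rot: [-2.711, 1.564, 1.936]
contact_force: [0.4, 0.3, -1.9]
opening: 0.0478
```

```bash
python3 set.py .069 | tail -3;python3 set.py .069|tail -3
python3 - <<'E'
from h import *
p=shot('wrist');cv2.imwrite('pics/w4.png',p['pixels']);w=cloud(p)
roi=(abs(w[...,0]-.545)<.06)&(w[...,1]>.045)&(w[...,1]<.07)&(w[...,2]>.055)&(w[...,2]<.09)
q=w[roi];print(np.median(q[:,2]),np.median(q[q[:,0]<.53][:,2]),np.median(q[q[:,0]>.56][:,2]))
E
```

```text
t 17.8 pos [0.5466 0.0242 0.0731] head -3.77 open 0.0482 F [-0.06  0.12 -1.43]
slide now [ 4.1 -4.   0.3] spin 0.0006
slide after spin [ 4.1 -4.   0.3] tilt [-0.0014  0.0058 -1.    ]
t 18.0 pos [0.5465 0.0242 0.0729] head -3.77 open 0.0481 F [ 0.2  -0.4  -2.52]
slide now [ 4.  -3.9  0.3] spin 0.0006
slide after spin [ 3.9 -3.9  0.3] tilt [-0.0017  0.0058 -1.    ]
0.06916121895277612 0.06906707484242353 0.06918749038129432
```

The plate is now at 0.0692 on both sides. It rose with the tool (4.4 mm) and only its weight shows, so the cover is free. I keep lifting straight.

Emit:
{"api": "send_rows", "payload": {"motion": [{"hand": 0.04,"slide": [-5,0,0],"spin": 0}]}}

```text
time: 18.15
tool_pos: [0.546, 0.0242, 0.0775]
tool_rot: [-2.584, 1.564, 2.063]
contact_force: [-0.3, -0.0, -1.8]
opening: 0.0481
```

```bash
python3 set.py .069 | tail -3
```

```text
t 18.35 pos [0.5467 0.0241 0.0782] head -3.77 open 0.0482 F [-0.07  0.48 -1.68]
slide now [ 9.2 -4.1  0.3] spin 0.0006
slide after spin [ 9.2 -4.1  0.2] tilt [-0.0011  0.0058 -1.    ]
```

Emit:
{"api": "send_rows", "payload": {"motion": [{"hand": 0.04,"slide": [-6,0,0],"spin": 0}]}}

```text
time: 18.45
tool_pos: [0.546, 0.0242, 0.0838]
tool_rot: [-2.625, 1.564, 2.022]
contact_force: [1.0, -0.5, -2.3]
opening: 0.0477
```

```bash
python3 set.py .069 | tail -3
```

```text
t 18.65 pos [0.5469 0.0241 0.0845] head -3.76 open 0.0479 F [-0.51 -0.15 -1.94]
slide now [15.5 -4.2  0.3] spin 0.0006
slide after spin [15.5 -4.3  0.2] tilt [-5.0e-04  5.7e-03 -1.0e+00]
```

Emit:
{"api": "send_rows", "payload": {"motion": [{"hand": 0.04,"slide": [-6,0,0],"spin": 0}]}}

```text
time: 18.75
tool_pos: [0.5462, 0.0241, 0.09]
tool_rot: [-2.697, 1.564, 1.95]
contact_force: [-0.1, 0.1, -1.4]
opening: 0.0484
```

```bash
python3 set.py .069 | tail -3
```

```text
t 18.95 pos [0.547  0.0241 0.0907] head -3.77 open 0.0482 F [ 0.03  0.2  -2.19]
slide now [21.7 -4.4  0.3] spin 0.0006
slide after spin [21.7 -4.4  0.2] tilt [ 0.      0.0057 -1.    ]
```

Emit:
{"api": "send_rows", "payload": {"motion": [{"hand": 0.04,"slide": [-6,0,0],"spin": 0}]}}

```text
time: 19.05
tool_pos: [0.5463, 0.0241, 0.0962]
tool_rot: [-2.766, 1.565, 1.881]
contact_force: [-0.4, -0.5, -2.0]
opening: 0.0479
```

```bash
python3 set.py .069 | tail -3
```

```text
t 19.25 pos [0.5471 0.024  0.097 ] head -3.76 open 0.0482 F [-0.51  0.04 -1.11]
slide now [28.  -4.6  0.3] spin 0.0006
slide after spin [28.  -4.6  0.1] tilt [ 6.0e-04  5.6e-03 -1.0e+00]
```

Emit:
{"api": "send_rows", "payload": {"motion": [{"hand": 0.04,"slide": [-6,0,0],"spin": 0}]}}

```text
time: 19.35
tool_pos: [0.5465, 0.024, 0.1024]
tool_rot: [-2.845, 1.565, 1.801]
contact_force: [-0.2, -0.0, -1.4]
opening: 0.0482
```

```bash
python3 set.py .069 | tail -3
```

```text
t 19.55 pos [0.5473 0.0239 0.1033] head -3.76 open 0.0479 F [ 0.47  0.49 -1.94]
slide now [34.3 -4.7  0.2] spin 0.0006
slide after spin [34.3 -4.7  0.1] tilt [ 0.0011  0.0056 -1.    ]
```

Emit:
{"api": "send_rows", "payload": {"motion": [{"hand": 0.04,"slide": [-15,0,0],"spin": 0},{"hand": 0.04,"slide": [-20,0,0],"spin": 0},{"hand": 0.04,"slide": [-15,0,0],"spin": 0}]}}

```text
time: 19.85
tool_pos: [0.5453, 0.0238, 0.1519]
tool_rot: [-2.342, 1.562, 2.305]
contact_force: [0.3, -0.5, -2.2]
opening: 0.0481
```

```bash
sed -i 's/\[.5426,.0242,z\]/[.533,-.294,z]/' set.py;  python3 set.py .12
python3 - <<'E'
from h import *
p=shot('top')
for t in ['tray_empty','cover']:
  d=vision.cut_out(p,t)[0];w=cloud(p)[d['mask']];w=w[~np.isnan(w[:,0])]
  print(t,d['conf'],cv2.minAreaRect((w[:,:2]*1000).astype(np.float32)))
cv2.imwrite('pics/t2.png',p['pixels'])
E
```

```text
t 19.85 pos [0.5453 0.0238 0.1519] head -3.77 open 0.0481 F [ 0.31 -0.48 -2.15]
slide now [ 30.    8.8 318.1] spin 0.0005
slide after spin [ 31.9   8.8 317.9] tilt [-0.0056  0.0062 -1.    ]
t 20.05 pos [0.5451 0.0239 0.1508] head -3.77 open 0.0481 F [ 0.54  0.04 -1.07]
slide now [ 28.9   9.  318.1] spin 0.0005
slide after spin [ 30.8   9.  318. ] tilt [-0.0057  0.0063 -1.    ]
tray_empty 0.81 ((527.3954467773438, -303.4410705566406), (223.0977783203125, 247.3350067138672), 84.0916748046875)Traceback (most recent call last):
  File "<stdin>", line 4, in <module>
IndexError: list index out of range
```

Emit:
{"api": "send_rows", "payload": {"motion": [{"hand": 0.04,"slide": [0,0,12],"spin": 0},{"hand": 0.04,"slide": [0,1,25],"spin": 0},{"hand": 0.04,"slide": [0,1,25],"spin": 0},{"hand": 0.04,"slide": [0,1,25],"spin": 0},{"hand": 0.04,"slide": [0,1,25],"spin": 0},{"hand": 0.04,"slide": [0,1,25],"spin": 0},{"hand": 0.04,"slide": [0,1,25],"spin": 0},{"hand": 0.04,"slide": [0,1,15],"spin": 0}]}}

```text
time: 21.0
tool_pos: [0.5368, -0.1626, 0.1438]
tool_rot: [-1.944, 1.553, 2.707]
contact_force: [-0.7, 0.0, -2.1]
opening: 0.0483
```

```bash
python3 set.py .12|tail -3
```

```text
t 21.2 pos [ 0.5371 -0.16    0.144 ] head -3.52 open 0.0487 F [ 0.31  0.31 -1.8 ]
slide now [ 22.9   4.5 134.1] spin 0.0049
slide after spin [ 24.    4.8 133.9] tilt [-0.0157  0.0084 -0.9998]
```

Emit:
{"api": "send_rows", "payload": {"motion": [{"hand": 0.04,"slide": [-1,0,12],"spin": 0},{"hand": 0.04,"slide": [-1,1,25],"spin": 0},{"hand": 0.04,"slide": [-1,1,25],"spin": 0},{"hand": 0.04,"slide": [-1,1,25],"spin": 0},{"hand": 0.04,"slide": [-1,1,25],"spin": 0},{"hand": 0.04,"slide": [0,1,14],"spin": 0}]}}

```text
time: 21.8
tool_pos: [0.5358, -0.2853, 0.1486]
tool_rot: [-2.033, 1.552, 2.63]
contact_force: [-0.1, -0.1, -2.0]
opening: 0.0482
```

```bash
python3 set.py .12|tail -3; python3 set.py .12|tail -3
python3 - <<'E'
from h import *
p=shot('wrist');cv2.imwrite('pics/w5.png',p['pixels']);p=shot('scene');cv2.imwrite('pics/s5.png',p['pixels'][100:380,60:420])
E
```

```text
t 22.0 pos [ 0.5356 -0.2829  0.1481] head -2.81 open 0.0482 F [ 0.32  0.19 -2.03]
slide now [28.  -1.6 11.5] spin 0.0173
slide after spin [28.1 -1.9 11.2] tilt [-0.0173  0.0109 -0.9998]
t 22.2 pos [ 0.5359 -0.2826  0.1485] head -2.74 open 0.0482 F [-0.07  0.57 -2.33]
slide now [28.4 -1.8 11.8] spin 0.0185
slide after spin [28.5 -2.1 11.6] tilt [-0.0169  0.0102 -0.9998]
```

View pics/w5.png

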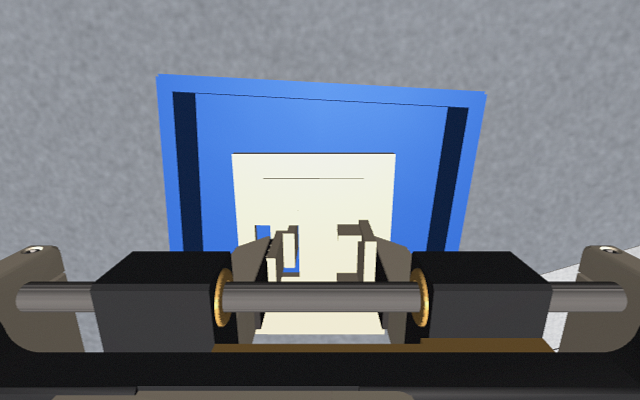

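View pics/s5.png

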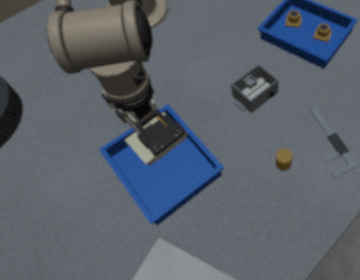

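The cover hangs level over the empty tray, with its plate at (315,240) in the wrist view, and the box is open. I lower it.

Emit:
{"api": "send_rows", "payload": {"motion": [{"hand": 0.04,"slide": [38,-2,12],"spin": 0.018},{"hand": 0.04,"slide": [0,0,0],"spin": 0}]}}

```text
time: 22.5
tool_pos: [0.5333, -0.2938, 0.1107]
tool_rot: [-2.039, 1.553, 2.608]
contact_force: [-1.0, 0.9, -2.5]
opening: 0.0479
```

```bash
python3 set.py .04|tail -3; python3 set.py .04|tail -3
```

```text
t 22.7 pos [ 0.5371 -0.2952  0.1171] head -3.65 open 0.0483 F [ 0.24 -0.26 -2.34]
slide now [77.1 -3.8 -0.7] spin 0.0027
slide after spin [77.1 -4.2 -0.9] tilt [-0.0051  0.0024 -1.    ]
t 22.9 pos [ 0.5367 -0.2951  0.1163] head -3.66 open 0.0483 F [ 0.16  0.02 -2.21]
slide now [76.4 -3.2 -0.7] spin 0.0025
slide after spin [76.3 -3.7 -0.9] tilt [-0.006   0.0029 -1.    ]
```

Emit:
{"api": "send_rows", "payload": {"motion": [{"hand": 0.04,"slide": [25,0,0],"spin": 0},{"hand": 0.04,"slide": [0,0,0],"spin": 0}]}}

```text
time: 23.1
tool_pos: [0.5371, -0.2951, 0.0925]
tool_rot: [-1.855, 1.567, 2.794]
contact_force: [-1.2, 0.0, -3.2]
opening: 0.048
```

```bash
python3 set.py .04|tail -3; python3 set.py .04|tail -3
```

```text
t 23.3 pos [ 0.5394 -0.2968  0.0963] head -3.64 open 0.0478 F [-0.17 -1.07 -1.51]
slide now [56.3 -6.7 -2.6] spin 0.0027
slide after spin [56.3 -6.5 -2.4] tilt [ 0.0023 -0.003  -1.    ]
t 23.5 pos [ 0.539  -0.2966  0.0956] head -3.64 open 0.048 F [-0.41 -0.85 -1.73]
slide now [55.6 -6.2 -2.4] spin 0.0027
slide after spin [55.6 -6.2 -2.2] tilt [ 0.0015 -0.0025 -1.    ]
```

Level now. From here I go down in single settled steps.

Emit:
{"api": "send_rows", "payload": {"motion": [{"hand": 0.04,"slide": [25,0,0],"spin": 0}]}}

```text
time: 23.6
tool_pos: [0.5413, -0.2982, 0.074]
tool_rot: [0.907, 1.56, -0.728]
contact_force: [-0.2, 0.7, -2.5]
opening: 0.0484
```

```bash
python3 set.py .04|tail -3; python3 set.py .04|tail -3
```

```text
t 23.8 pos [ 0.5388 -0.2965  0.0707] head -3.64 open 0.0482 F [ 0.35 -0.69 -1.23]
slide now [30.6 -6.  -2.2] spin 0.0027
slide after spin [30.7 -6.  -2.1] tilt [ 5.0e-04 -1.8e-03 -1.0e+00]
t 24.0 pos [ 0.5395 -0.297   0.0716] head -3.64 open 0.0484 F [-0.55 -1.02 -2.26]
slide now [31.6 -6.8 -2.6] spin 0.0028
slide after spin [31.6 -6.7 -2.5] tilt [ 0.0028 -0.0034 -1.    ]
```

Emit:
{"api": "send_rows", "payload": {"motion": [{"hand": 0.04,"slide": [15,-3,0],"spin": 0}]}}

```text
time: 24.1
tool_pos: [0.5383, -0.2979, 0.0591]
tool_rot: [0.901, 1.561, -0.733]
contact_force: [0.8, -1.2, -2.2]
opening: 0.048
```

```bash
python3 set.py .04|tail -3; python3 set.py .04|tail -3;python3 - <<'E'
from h import *
p=shot('wrist');cv2.imwrite('pics/w6.png',p['pixels']);w=cloud(p)
s=observe()['tool_pos']
roi=(abs(w[...,0]-.537)<.05)&(w[...,1]-s[1]>.02)&(w[...,1]-s[1]<.045)
q=w[roi&(w[...,2]>.05)&(w[...,2]<.1)];print('plate',np.median(q[:,2]),np.median(q[q[:,0]<.53][:,2]),np.median(q[q[:,0]>.55][:,2]))
q=w[(w[...,2]>-.01)&(w[...,2]<.02)&(abs(w[...,0]-.53)<.08)&(abs(w[...,1]+.33)<.04)];print('floor',len(q),np.median(q[:,2]))
E
```

```text
t 24.3 pos [ 0.5366 -0.2969  0.0571] head -3.65 open 0.0481 F [-0.6  -0.48 -1.1 ]
slide now [17.  -3.9 -2.7] spin 0.0027
slide after spin [17.1 -3.8 -2.6] tilt [ 0.0028 -0.0034 -1.    ]
t 24.5 pos [ 0.5369 -0.2971  0.0573] head -3.64 open 0.0484 F [ 0.79  0.14 -1.6 ]
slide now [17.3 -4.2 -2.9] spin 0.0028
slide after spin [17.3 -4.1 -2.8] tilt [ 0.0037 -0.0041 -1.    ]
plate 0.05319538847944491 0.05300656202395271 0.05334731339071204
floor 3505 0.004817498609258258
```

View pics/w6.png

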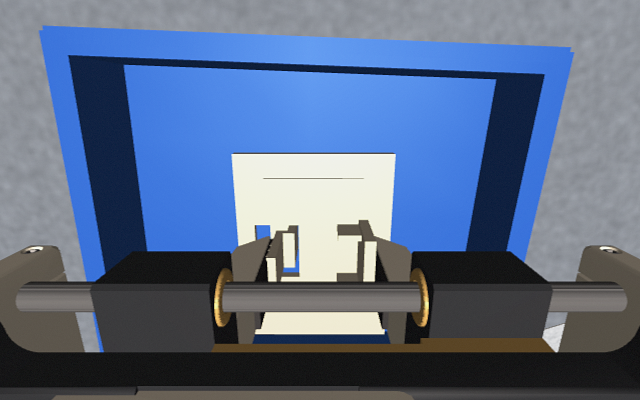

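The cover is well inside the tray. Its plate is at 0.0532 and the floor at 0.0048, so about 19 mm remain.

Emit:
{"api": "send_rows", "payload": {"motion": [{"hand": 0.04,"slide": [10,0,0],"spin": 0}]}}

```text
time: 24.65
tool_pos: [0.5379, -0.2977, 0.0484]
tool_rot: [0.878, 1.562, -0.756]
contact_force: [0.3, 0.1, -2.5]
opening: 0.0484
```

```bash
python3 set.py .038|tail -3; python3 set.py .038|tail -3
```

```text
t 24.85 pos [ 0.5366 -0.2968  0.0466] head -3.64 open 0.0479 F [-0.17 -0.27 -2.08]
slide now [ 8.6 -3.8 -2.6] spin 0.0027
slide after spin [ 8.6 -3.8 -2.6] tilt [ 0.0025 -0.0032 -1.    ]
t 25.05 pos [ 0.537  -0.2971  0.0473] head -3.64 open 0.0477 F [-0.26 -0.5  -1.39]
slide now [ 9.3 -4.2 -2.9] spin 0.0027
slide after spin [ 9.3 -4.2 -2.9] tilt [ 0.0038 -0.0041 -1.    ]
```

Emit:
{"api": "send_rows", "payload": {"motion": [{"hand": 0.04,"slide": [5,0,0],"spin": 0}]}}

```text
time: 25.15
tool_pos: [0.5375, -0.2975, 0.0429]
tool_rot: [0.853, 1.564, -0.781]
contact_force: [0.1, 0.1, -1.5]
opening: 0.0482
```

```bash
python3 set.py .038|tail -3; python3 set.py .038|tail -3
```

```text
t 25.35 pos [ 0.5369 -0.297   0.0421] head -3.64 open 0.0479 F [ 0.33  0.78 -1.45]
slide now [ 4.  -4.1 -2.8] spin 0.0027
slide after spin [ 4.1 -4.1 -2.8] tilt [ 0.0033 -0.0038 -1.    ]
t 25.55 pos [ 0.5371 -0.2972  0.0424] head -3.64 open 0.0481 F [-0.21 -1.18 -1.26]
slide now [ 4.4 -4.3 -3. ] spin 0.0028
slide after spin [ 4.4 -4.3 -2.9] tilt [ 0.0039 -0.0042 -1.    ]
```

Emit:
{"api": "send_rows", "payload": {"motion": [{"hand": 0.04,"slide": [2,0,0],"spin": 0}]}}

```text
time: 25.65
tool_pos: [0.5373, -0.2974, 0.0406]
tool_rot: [0.838, 1.564, -0.797]
contact_force: [0.6, 0.1, -1.1]
opening: 0.048
```

```bash
python3 set.py .038|tail -3; python3 set.py .038|tail -3
```

```text
t 25.85 pos [ 0.537  -0.2972  0.0403] head -3.64 open 0.0478 F [ 0.29  0.65 -2.93]
slide now [ 2.3 -4.2 -2.9] spin 0.0027
slide after spin [ 2.3 -4.2 -2.9] tilt [ 0.0038 -0.0041 -1.    ]
t 26.05 pos [ 0.5371 -0.2972  0.0404] head -3.64 open 0.0482 F [-0.53  0.42 -3.17]
slide now [ 2.4 -4.3 -3. ] spin 0.0028
slide after spin [ 2.4 -4.3 -2.9] tilt [ 0.0039 -0.0043 -1.    ]
```

Emit:
{"api": "send_rows", "payload": {"motion": [{"hand": 0.04,"slide": [1.2,0,0],"spin": 0}]}}

```text
time: 26.15
tool_pos: [0.5372, -0.2973, 0.0394]
tool_rot: [0.825, 1.565, -0.809]
contact_force: [-0.4, 1.3, -1.9]
opening: 0.0481
```

```bash
python3 set.py .038|tail -3; python3 set.py .038|tail -3
```

```text
t 26.35 pos [ 0.5371 -0.2972  0.0392] head -3.64 open 0.0482 F [ 0.27 -0.08 -1.08]
slide now [ 1.1 -4.3 -2.9] spin 0.0027
slide after spin [ 1.2 -4.3 -2.9] tilt [ 0.0039 -0.0042 -1.    ]
t 26.55 pos [ 0.5371 -0.2972  0.0392] head -3.64 open 0.0482 F [ 0.1   0.1  -2.57]
slide now [ 1.2 -4.3 -3. ] spin 0.0028
slide after spin [ 1.2 -4.3 -2.9] tilt [ 0.004  -0.0043 -1.    ]
```

Emit:
{"api": "send_rows", "payload": {"motion": [{"hand": 0.04,"slide": [0.8,0,0],"spin": 0}]}}

```text
time: 26.65
tool_pos: [0.5372, -0.2973, 0.0385]
tool_rot: [0.825, 1.565, -0.81]
contact_force: [0.2, 0.2, -1.5]
opening: 0.0482
```

```bash
python3 set.py .038|tail -3; python3 set.py .038|tail -3
```

```text
t 26.85 pos [ 0.5371 -0.2973  0.0384] head -3.64 open 0.048 F [-0.24 -0.17 -2.45]
slide now [ 0.4 -4.3 -3. ] spin 0.0028
slide after spin [ 0.4 -4.3 -3. ] tilt [ 0.004  -0.0043 -1.    ]
t 27.05 pos [ 0.5371 -0.2972  0.0384] head -3.64 open 0.0479 F [-0.38 -0.47 -2.18]
slide now [ 0.4 -4.3 -2.9] spin 0.0028
slide after spin [ 0.4 -4.3 -2.9] tilt [ 0.0039 -0.0042 -1.    ]
```

Emit:
{"api": "send_rows", "payload": {"motion": [{"hand": 0.04,"slide": [0.5,0,0],"spin": 0}]}}

```text
time: 27.15
tool_pos: [0.5372, -0.2973, 0.0381]
tool_rot: [0.815, 1.565, -0.819]
contact_force: [0.4, -0.5, 1.0]
opening: 0.0482
```

```bash
python3 set.py .038|tail -3; python3 set.py .038|tail -3
```

```text
t 27.35 pos [ 0.5372 -0.2973  0.0381] head -3.64 open 0.0482 F [-0.37 -0.08  0.47]
slide now [ 0.1 -4.4 -3. ] spin 0.0028
slide after spin [ 0.1 -4.4 -3. ] tilt [ 0.0042 -0.0045 -1.    ]
t 27.55 pos [ 0.5372 -0.2973  0.0381] head -3.64 open 0.0483 F [ 0.07 -0.47 -0.07]
slide now [ 0.  -4.4 -3.1] spin 0.0027
slide after spin [ 0.1 -4.4 -3.1] tilt [ 0.0042 -0.0045 -1.    ]
```

It has touched down: the weight is off the wrist. I release evenly, shifting to follow the tab.

Emit:
{"api": "send_rows", "payload": {"motion": [{"hand": 0.087,"slide": [0,-0.9,0],"spin": 0},{"hand": 0.13,"slide": [0,-1,0],"spin": 0},{"hand": 0.174,"slide": [0,-1,0],"spin": 0},{"hand": 0.217,"slide": [0,-1,0],"spin": 0},{"hand": 0.26,"slide": [0,0,0],"spin": 0},{"hand": 0.32,"slide": [0,0,0],"spin": 0}]}}

```text
time: 28.15
tool_pos: [0.5332, -0.297, 0.038]
tool_rot: [0.88, 1.564, -0.755]
contact_force: [0.2, 0.3, -1.1]
opening: 0.06
```

```bash
python3 set.py .038|tail -3; python3 set.py .038|tail -3
```

```text
t 28.35 pos [ 0.5333 -0.2971  0.038 ] head -3.65 open 0.0606 F [0.39 0.62 0.08]
slide now [ 0.  -0.5 -3. ] spin 0.0027
slide after spin [ 0.  -0.5 -3. ] tilt [ 0.0049 -0.0046 -1.    ]
t 28.55 pos [ 0.5332 -0.2971  0.038 ] head -3.65 open 0.0603 F [0.66 0.18 0.27]
slide now [-0.  -0.4 -3. ] spin 0.0026
slide after spin [-0.  -0.4 -3. ] tilt [ 0.0049 -0.0046 -1.    ]
```

Emit:
{"api": "send_rows", "payload": {"motion": [{"hand": 0.6,"slide": [0,0,0],"spin": 0},{"hand": 0.9,"slide": [0,0,0],"spin": 0},{"hand": 0.9,"slide": [0,0,0],"spin": 0},{"hand": 0.9,"slide": [0,0,0],"spin": 0}]}}

```text
time: 28.95
tool_pos: [0.5333, -0.2971, 0.038]
tool_rot: [0.882, 1.564, -0.753]
contact_force: [0.8, 0.2, 0.3]
opening: 0.0855
```

Emit:
{"api": "send_rows", "payload": {"motion": [{"hand": 0.9,"slide": [-15,0,0],"spin": 0},{"hand": 0.9,"slide": [-25,0,0],"spin": 0},{"hand": 0.9,"slide": [-25,0,0],"spin": 0},{"hand": 0.9,"slide": [-25,0,0],"spin": 0},{"hand": 0.9,"slide": [-25,0,0],"spin": 0},{"hand": 0.9,"slide": [-15,0,0],"spin": 0},{"hand": 0.9,"slide": [0,0,0],"spin": 0}]}}

```text
time: 29.65
tool_pos: [0.5319, -0.296, 0.1717]
tool_rot: [0.766, 1.567, -0.869]
contact_force: [-0.1, 0.0, 0.2]
opening: 0.0873
```

```bash
python3 set.py .038|tail -3; python3 set.py .038|tail -3;python3 - <<'E'
from h import *
p=shot('wrist');cv2.imwrite('pics/w7.png',p['pixels']);w=cloud(p)
q=w[(w[...,2]>.028)&(w[...,2]<.042)&(abs(w[...,0]-.537)<.065)&(abs(w[...,1]+.297)<.07)]
print(cv2.minAreaRect((q[:,:2]*1000).astype(np.float32)),np.median(q[:,2]),[np.round(np.median(q[m][:,2]),4) for m in (q[:,0]<.52,q[:,0]>.55,q[:,1]<-.32,q[:,1]>-.28)])
q=w[(w[...,2]>.056)&(w[...,2]<.07)&(abs(w[...,0]-.537)<.065)&(abs(w[...,1]+.297)<.05)];print('tabtops',np.median(q[:,2]),cv2.minAreaRect((q[:,:2]*1000).astype(np.float32)))
p=shot('scene');cv2.imwrite('pics/s7.png',p['pixels'])
E
```

```text
t 29.85 pos [ 0.5305 -0.2949  0.168 ] head -3.65 open 0.0871 F [ 0.47 -0.06  0.36]
slide now [130.    2.9  -0.9] spin 0.0025
slide after spin [130.    2.5  -1.1] tilt [-0.0032  0.0013 -1.    ]
t 30.05 pos [ 0.5307 -0.2951  0.1683] head -3.65 open 0.0874 F [ 0.56 -0.64  0.29]
slide now [130.3   2.6  -1.1] spin 0.0025
slide after spin [130.3   2.2  -1.2] tilt [-0.0028  0.0011 -1.    ]
((532.6801147460938, -297.3653869628906), (104.74591064453125, 80.1900863647461), 86.44258880615234) 0.033862147662169884 [np.float64(0.0338), np.float64(0.0339), np.float64(0.0339), np.float64(0.0339)]
tabtops 0.06168357719832479 ((532.3099975585938, -296.5621643066406), (36.035789489746094, 56.6732063293457), 86.0788803100586)
```

View pics/w7.png

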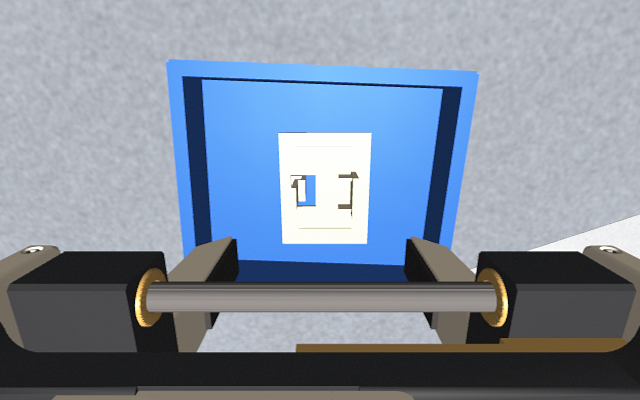

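View pics/s7.png

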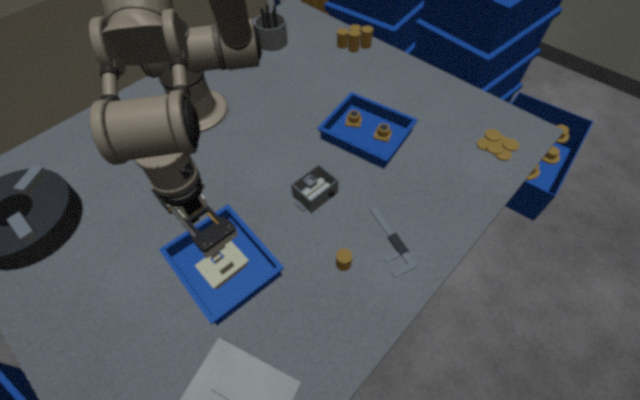

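The cover lies flat and right way up in the empty tray, plate at 0.0339 on all four sides, in the wrist view at (325,188). The scene view shows the box open at (315,188), and the slug (344,259), caliper (397,248) and fittings where they were.

```bash
python3 -c "
from cell import job;print(job.hand_in())"
```

```text
the job is handed in; nothing more can be done
None
```

The battery box is open, its cover is lying in the empty tray, and the job is handed in at about 30 s of the 61 s allowed.

- **Squeeze:** I squeezed the tab in small steps, moving the tool along with it so the cover was not pulled sideways. The tab stopped moving at about 8 mm (9 N). I went on to 11 N to confirm the stop, so the tab pressed lightly on it for about 1 s. I then set the grip to 8.5 N, at which the measured opening stayed at about 48 mm.
- **Lift:** The plate rose 4.4 mm together with the tool, level on both sides and with only about 2 N (its weight) on the wrist. The cover then came straight off.
- **Placing:** I lowered it in steps until its weight came off the wrist, opened the fingers gradually and moved up clear.

**Last checks**
- The plate top is at 33.9 mm and level to 0.1 mm, against 34 mm expected. The tab has sprung back to its free width of about 56 mm.
- The gripper is open and well clear of the cover, with no contact force. In the scene picture the fittings, slug and caliper look unmoved.
- The top and wrist cameras differed by about 2 mm on where the cover stood; I used the wrist camera.
- The arm swung after quick moves and the tool picked up small tilts, so I re-centred before squeezing. The closed gripper did not move as far as the last two small sideways shifts asked, because the tab was already on its stop.
- In one early close step the tool sat about 4 mm to one side, so a finger may have touched the tab lightly; I saw no clear force then.

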